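Refit the upper tier of the recycling rack and stand the glass vial in it

ROBOT

A 6-joint arm with a two-finger parallel gripper is mounted at the origin on the work surface. World frame = base frame: x ahead of the robot, y to its left, z up, the work surface at z = 0. Lengths are in m, angles in rad, forces in N, time in s.
With the tool pointing down it reaches from about 0.35 to 0.875 m from the base axis. Payload 4.2 kg.
Tool frame: the origin (TCP) lies at the very end of the fingers, on their centre line; the grasp point (between the pads) lies 19 mm behind it; z points along the fingers, y is the line along which they close (so a half turn about z gives the same grasp; the last joint's range is limited). The gripper opens to 87 mm and grips with 3 to 60 N. Pads are 19 mm wide; open, the fingers measure 117 mm over their backs; the gripper's body (75 mm by 190 mm) begins 51 mm behind the grasp point.
Start: joints at [-1.032, 0.385, 0.008, 0, -1.194, -0.259], TCP at [0.173, -0.601, 0.223] pointing down, gripper open.
Joint ranges: [-3.14, 3.14], [-1.21, 2.06], [-1.07, 1.41], [-3.16, 2.05], [-2.99, -0.16], [-3.1, 3.1]. Speed limits (rad/s): [2.79, 2.79, 3.14, 3.14, 3.14, 3.14].

INTERFACE

Orientations are given as a unit quaternion [w, x, y, z].
In Python, from plant import readout, viewer, workorder gives the robot as it stands.
- The arm moves only by the tool send_rows, never from a script. Its argument "deltas" is one flat list of numbers, 7 for each row, row after row: the shift along the tool's x, y, z in m, then the turn, a rotation vector about the tool's x, y, z in degrees, then the closure, from -1 (fully open) to 1 (shut). A call has 1 to 20 rows; each row shifts and turns the commanded pose from where the row before left it, along the tool's axes as they then stand; what a row does not reach is not made up. A row lasts 1/8 s, in which the tool goes at most 62.5 mm and 10.7 degrees, less where a joint would pass 70% of its speed; a pose out of reach is approached as far as the arm can. A call is refused whole if a number of a shift passes 0.0625 or a number of a turn 10.7, either way. A call with a gripper value outside its range is refused whole. The fingers move at their own pace and stop on an object; "force" is the grip in N (left out, the last holds). Time passes only in rows, so rows that do not move let the fingers close. It gives the time, the measured TCP pose, the force, the opening and the grip force at its end, in the units of the state.
- readout.get_obs(): the state, without advancing time (a new reading comes with each control period).
- viewer.read_camera(name): name is "scene" or "top" or "wrist"; returns a dict with "frame" (480x640x3 uint8, red, green, blue), "vfov" (degrees; the focal length in pixels is half the picture's height over the tangent of half this angle, whatever the lens; pixels are square), "cx", "cy" (the principal point, pixels), "k1" (the pictures are not rectified: a ray, as slopes to the right and down, at radius r is drawn at 1 + k1 r^2 times it, then the intrinsics apply), "R" (3x3) and "t" (3): a world point X has camera coordinates R X + t. Camera axes: x right, y down, z forward; pixel columns grow to the right and rows downward; lengths in m; the calibration is good to about 2 mm. A picture is of the moment at which its call begins. There is no depth.
- workorder.close_job(): hands the job in; it is judged then, once.
The state is a dict: "time": time; "qpos": joint angles; "dq": joint speeds; "joint_efforts": joint torques, N m; "tcp_pos": TCP position; "tcp_rot": TCP orientation; "contact_force": force on the tool from outside, world axes, zero at the start; "moment": the same for the moment, N m; "width": finger opening in m; "gripper_force": force on a finger pad.
Only numpy, scipy, OpenCV 4.12 (cv2) and the standard library are available. Lean on these libraries where they do the work, as an engineer would, in place of code of your own. Each camera call takes 0.05 s, during which the arm holds its last target. There are 200 camera calls.

TASK

Lift the loose plywood tier tray by its handle and lower it onto the four-post rack, so that each corner hole goes down over its own post and the tray sits fully home and level on all four shoulders; lower it gently, do not drop it on. Then stand the brown glass vial upright on the floor of the seated tier tray and let go, never knocking the vial over. Leave the two flattened cans and the mug shard where they are.

Things in the scene. Friction and masses are not known exactly. Their poses are not given: they have to be found in the camera images.
- rack: fixed birch plywood rack at left or right: foot board 240 (x) x 180 (y) x 10 mm, stepped posts at x +-100, y +-70 mm: a 28 mm thick round up to 80 mm above the origin (shoulder), then a 12 mm thick, 30 mm long steel pin, its last 9 mm tapered to 5 mm. Origin: centre of the underside, 12 mm above the work surface (top of the fixed pull-out tray that carries everything); z up. Half turn: same
- rack_seat (a point): point on the rack's vertical axis at the height of the four shoulders (80 mm above the rack's origin), where the centre of the tier tray's underside belongs; axes as the rack's
- tier: loose birch plywood tray, 0.27 to 0.49 kg, flat on the pull-out tray across from the rack: floor 240 (x) x 180 (y) x 8 mm, 18 mm through holes at x +-100, y +-70 mm, rim 8 mm thick, top 24 mm above the underside. Handle along x in the middle: bar 130 x 16 wide x 18 mm high, 53 to 71 mm above the underside, on uprights at x +-58 mm. Origin: centre of underside; z up. Half turn: same
- tier_handle (a point): middle of the tier tray's handle bar, 62 mm above the tray's underside; axes as the tray's. Pinch the bar across y from above; the tray then hangs level. Beside the handle the tray's floor is free from y = 8 to 82 mm on both sides
- vial: brown glass vial standing upright nearest the robot: body 32 mm diameter and straight up to 52 mm, shoulder to 60 mm, black cap 22 mm diameter, 74 mm tall in all, about 50 g. Origin: centre of its underside, z up
- can_a: bystander: empty aluminium drink can stamped flat, 68 mm diameter, 32 mm high, about 30 g, lying on its base in the gap between rack and tier tray, beyond the vial, the nearer of the two; origin at the centre of its underside, z up
- can_b: bystander: empty aluminium drink can stamped flat, 68 mm diameter, 32 mm high, about 30 g, lying on its base in the gap between rack and tier tray, beyond the vial, the farther of the two; origin at the centre of its underside, z up
- shard: bystander: curved white ceramic mug shard, about 40 x 50 mm, up to 42 mm high, lying on the rack's foot board between the posts, below where the tier tray goes; origin at its underside, z up
Mind the look-alikes: they are no part of the job. What is shaped like the vial but blue, purple or turquoise is not meant.

How it is judged:
By the outcome, as a careful person would: the job done as asked, in the order asked, and still so for the second after the job is handed in, with the robot touching nothing.
It also fails if it takes over 72 s, if anything falls off the work surface, if the arm or the gripper's body presses on something with over 40 N, if the wrist force passes 120 N, or if a joint passes its speed limit or range.

## Working session

There is one attempt and no reset: what is moved stays moved. The work goes in short steps, Python scripts to look and compute and a tool call to move; the robot and the scene stay as the last step left them, time stands still between calls to the robot, and variables do not carry over. Pictures are saved under pics/ and viewed, at most 10 in all, crops included, and the job is handed in when it is done.

Besides the shell and the picture viewer there is one more tool, called after "Call:" as name(argument=value, ...) on one line, values as JSON. send_rows: Moves the arm, as the interface text tells. Its arguments: {"type":"object","properties":{"deltas":{"type":"array","items":{"type":"number"}},"force":{"type":"number"}},"required":["deltas"]}

```bash
mkdir -p pics; cat > h.py <<'E'
import numpy as np, cv2
from plant import readout, viewer, workorder
def cam(n):
    return viewer.read_camera(n)
def K(c):
    f=240/np.tan(np.radians(c["vfov"])/2); return np.array([[f,0,c["cx"]],[0,f,c["cy"]],[0,0,1.]]),np.array([c["k1"],0,0,0.])
def ray(c,uv):
    k,d=K(c); p=cv2.undistortPoints(np.array(uv,float).reshape(-1,1,2),k,d).reshape(-1,2)
    R=np.array(c["R"]);t=np.array(c["t"])
    return -R.T@t,(np.c_[p,np.ones(len(p))]@R)
def onz(c,uv,z):
    o,d=ray(c,uv); return o+d*((z-o[2])/d[:,2])[:,None]
def proj(c,X):
    k,d=K(c); R=np.array(c["R"],float);t=np.array(c["t"],float)
    return cv2.projectPoints(np.array(X,float).reshape(-1,1,3),cv2.Rodrigues(R)[0],t,k,d)[0].reshape(-1,2)
def save(n,f): cv2.imwrite(n,cv2.cvtColor(f,cv2.COLOR_RGB2BGR))
E
python3 - <<'E'
from h import *
o=readout.get_obs();print(o)
for n in("top","scene"):
    c=cam(n); save(f"pics/{n}0.png",c["frame"]); print(n,{k:c[k] for k in c if k!="frame"})
E
```

```text
{'time': 0.0, 'qpos': array([-1.03239765e+00,  3.85563853e-01,  6.60852981e-03, -4.86971582e-04,
       -1.19402615e+00, -2.58630172e-01]), 'dq': array([-0.0008814 ,  0.00128455, -0.00055765,  0.00031274,  0.00163974,
       -0.00112254]), 'joint_efforts': array([ 1.69082496e-04, -3.90664351e+01,  1.87397540e+01,  4.22003388e+00,
        1.08363008e-02, -1.93243181e-04]), 'tcp_pos': array([ 0.17244132, -0.60009808,  0.22145024]), 'tcp_rot': array([-2.15396775e-04, -1.39339461e-01,  9.90244046e-01,  1.09477524e-03]), 'contact_force': array([ 0.71323138, -0.18049593, -0.50478132]), 'moment': array([0.04462901, 0.04407708, 0.05678436]), 'gripper_force': 0.0, 'width': 0.08697467623707927}
top {'vfov': 48.653211974240584, 'cx': 319.27814026233307, 'cy': 232.71053504198474, 'k1': -0.07844492898004694, 'R': array([[ 0.01505518, -0.9998411 ,  0.0095454 ],
       [-0.98938587, -0.0162763 , -0.14439768],
       [ 0.1445301 , -0.00727015, -0.9894737 ]]), 't': array([-0.02065093,  0.45786278,  1.279232  ])}
scene {'vfov': 43.35461346005836, 'cx': 312.0428512770788, 'cy': 244.78800307774424, 'k1': -0.03190438837382947, 'R': array([[-0.33844811,  0.94096394, -0.00630473],
       [ 0.55353531,  0.19366968, -0.80999427],
       [-0.76095436, -0.27763092, -0.5864039 ]]), 't': array([ 0.1607429 , -0.17015679,  1.595923  ])}
```

View pics/top0.png

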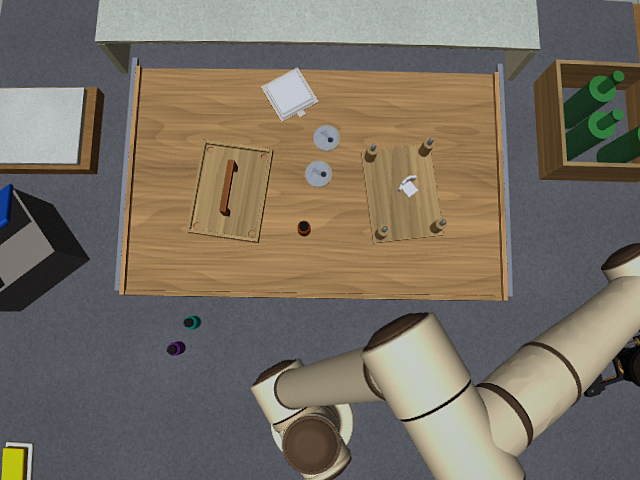

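View pics/scene0.png

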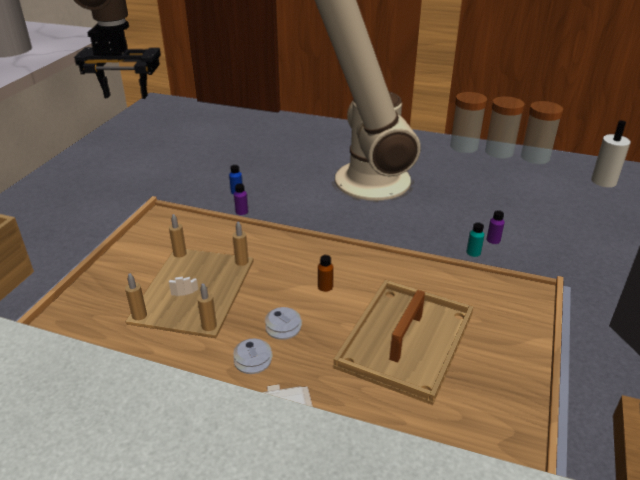

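Vial candidates (top/scene): brown at top (304,228) / scene (325,273). The rest are turquoise (192,322) / (476,240), purple (176,348) / (496,227), purple (scene 241,200) and blue (236,180). I choose the brown one nearest the robot on the pull-out tray. The tier is at top (230,192), the rack at (403,193), the cans at (327,138) and (318,174), and the shard at (407,186).

```bash
python3 - <<'E'
from h import *
t=cv2.cvtColor(cv2.imread("pics/top0.png"),cv2.COLOR_BGR2RGB); s=cv2.cvtColor(cv2.imread("pics/scene0.png"),cv2.COLOR_BGR2RGB)
up=lambda im,x,y,w,h,k:cv2.resize(im[y:y+h,x:x+w],None,fx=k,fy=k,interpolation=cv2.INTER_CUBIC)
A=up(t,185,135,95,115,4);B=up(t,355,130,100,115,4)
m=np.hstack([A,B]); v=np.hstack([up(t,284,210,40,34,4),up(s,300,250,50,34,4)]);
m2=np.zeros((136,780,3),np.uint8); m2[:,:v.shape[1]]=v
save("pics/m1.png",np.vstack([m,m2]))
c2=[up(s,125,210,135,125,3),up(s,335,280,140,125,2.8)]
H=375; M=np.zeros((H,800,3),np.uint8); M[:375,:405]=c2[0]; M[:350,405:797]=c2[1]
save("pics/m2.png",M)
E
```

```text
(no output)
```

View pics/m1.png

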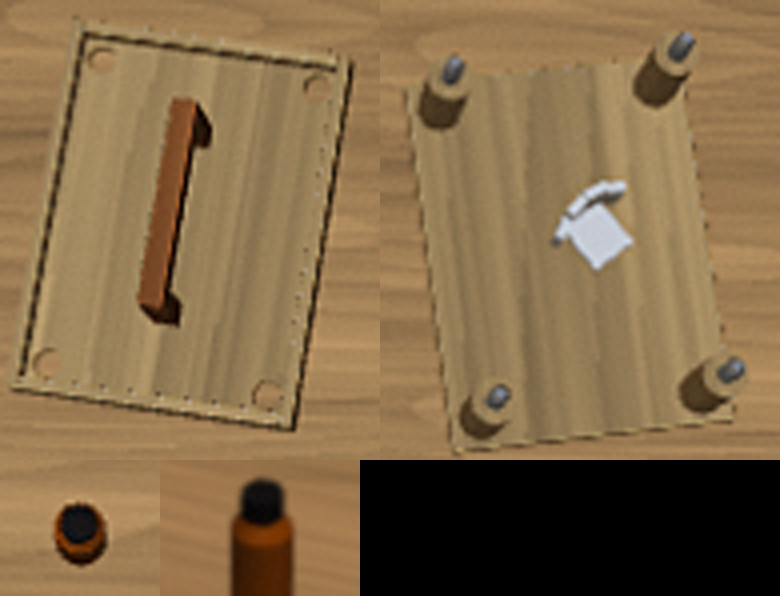

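View pics/m2.png

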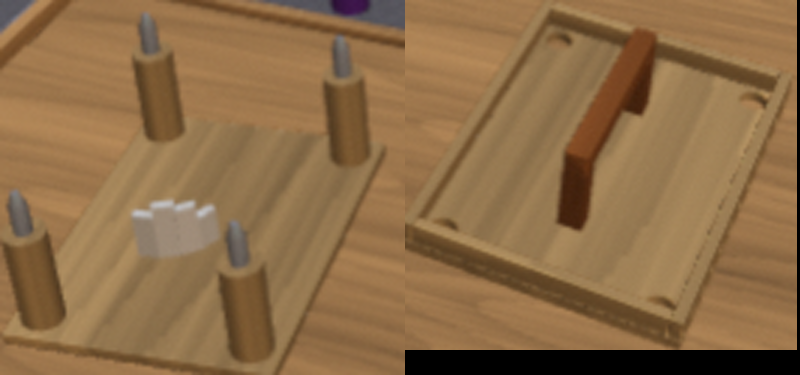

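m1/m2 show the brown vial with black cap at top (304.5,230), the bar's top ends at m1 (185,100) and (151,302), and four pin tips clear in both views. Next I triangulate.

```bash
cat >> h.py <<'E'
def tri(c1,p1,c2,p2):
    out=[]
    for a,b in zip(p1,p2):
        o1,d1=ray(c1,[a]);o2,d2=ray(c2,[b]);d1=d1[0];d2=d2[0]
        s=np.linalg.lstsq(np.c_[d1,-d2],o2-o1,rcond=None)[0]
        P,Q=o1+s[0]*d1,o2+s[1]*d2; out.append(np.r_[(P+Q)/2,np.linalg.norm(P-Q)])
    return np.array(out)
def fit(obj,w):
    obj=np.array(obj,float)[:,:2];w=np.array(w)[:,:2]
    a=obj-obj.mean(0);b=w-w.mean(0)
    th=np.arctan2((a[:,0]*b[:,1]-a[:,1]*b[:,0]).sum(),(a*b).sum())
    R=np.array([[np.cos(th),-np.sin(th)],[np.sin(th),np.cos(th)]])
    t=w.mean(0)-R@obj.mean(0); return t,np.degrees(th),w-(obj@R.T+t)
E
python3 - <<'E'
from h import *
np.set_printoptions(precision=4,suppress=True)
c=cam("top");s=cam("scene")
A=lambda L:[((u+.5)/4-.5+185,(v+.5)/4-.5+135) for u,v in L]
B=lambda L:[((u-380+.5)/4-.5+355,(v+.5)/4-.5+130) for u,v in L]
S=lambda L:[((u+.5)/3-.5+125,(v+.5)/3-.5+210) for u,v in L]
S2=lambda L:[((u-405+.5)/2.8-.5+335,(v+.5)/2.8-.5+280) for u,v in L]
b=B([(461,58),(689,37),(504,388),(740,360)]); ss=S([(234,223),(14,193),(340,39),(147,14)])
T=tri(c,b,s,ss);print("pins tri",T)
obj=np.array([(1,1),(1,-1),(-1,1),(-1,-1)])*[.1,.07]
for w in(T,onz(c,b,.122),onz(s,ss,.122)):print(fit(obj,w))
h=onz(c,A([(185,100),(151,302)]),.083);print("handle",h,h.mean(0),np.degrees(np.arctan2(*(h[0]-h[1])[[1,0]])))
print("holes",fit(obj,onz(c,A([(101,59),(317,87),(46,362),(266,393)]),.018)))
print("rim",fit(np.sign(obj)*[.12,.09],onz(c,A([(80,28),(350,60),(14,385),(294,427)]),.036)))
print("rimS",fit(np.sign(obj)*[.12,.09],onz(s,S2([(680,322),(408,228),(788,74),(553,7)]),.036)))
p=[((80.5)/4-.5+284,(523-460+.5)/4-.5+210)];print("vial",onz(c,p,.086))
p=[((263-160+.5)/4-.5+300,(490-460+.5)/4-.5+250)];print("vialS",onz(s,p,.084))
print("cans",onz(c,[(327,138),(318,174)],.044))
E
```

```text
pins tri [[ 0.6588 -0.1397  0.1218  0.0037]
 [ 0.6761 -0.278   0.1204  0.0004]
 [ 0.4614 -0.1647  0.1213  0.0031]
 [ 0.4798 -0.3022  0.1234  0.0031]]
(array([ 0.569 , -0.2212]), np.float64(7.201761886254634), array([[-0.0007, -0.0005],
       [-0.0009,  0.0001],
       [ 0.0004, -0.0004],
       [ 0.0012,  0.0009]]))
(array([ 0.5695, -0.2223]), np.float64(7.338514841137959), array([[-0.0001, -0.0013],
       [-0.0019,  0.0011],
       [ 0.0006, -0.0003],
       [ 0.0015,  0.0005]]))
(array([ 0.5691, -0.2196]), np.float64(7.2047393965948165), array([[-0.0008, -0.    ],
       [ 0.0006,  0.0002],
       [ 0.001 ,  0.0001],
       [-0.0008, -0.0002]]))
handle [[0.6269 0.2046 0.083 ]
 [0.5017 0.2198 0.083 ]] [0.5643 0.2122 0.083 ] -6.938745154098162
holes (array([0.5648, 0.2137]), np.float64(-7.221952884493296), array([[-0.0007,  0.0001],
       [ 0.0002, -0.0005],
       [ 0.0001,  0.0003],
       [ 0.0004,  0.0001]]))
rim (array([0.5614, 0.2096]), np.float64(-7.002118001935542), array([[-0.0047, -0.0029],
       [-0.0014,  0.0034],
       [ 0.0037, -0.0024],
       [ 0.0024,  0.0019]]))
rimS (array([0.5685, 0.216 ]), np.float64(-6.831056214302416), array([[-0.0033, -0.0054],
       [ 0.0004,  0.0036],
       [-0.0008, -0.0049],
       [ 0.0037,  0.0068]]))
vial [[0.4674 0.0244 0.086 ]]
vialS [[0.4654 0.0249 0.084 ]]
cans [[ 0.6985 -0.0292  0.044 ]
 [ 0.6045 -0.0079  0.044 ]]
```

```bash
cat > go.py <<'E'
import sys,numpy as np
from scipy.spatial.transform import Rotation as Ro
from plant import readout
# usage go.py x y z yaw_deg : remaining shift in present tool axes and turn (yaw 0: tool y = world y, x = -world x)
o=readout.get_obs(); a=[float(v) for v in sys.argv[1:]]
q=o["tcp_rot"]; R=Ro.from_quat([q[1],q[2],q[3],q[0]])
d=np.array(a[:3])-o["tcp_pos"]
T=Ro.from_euler("z",a[3],degrees=True)*Ro.from_quat([0,1,0,0])
np.set_printoptions(precision=4,suppress=True)
yaw=np.degrees(np.arctan2(-R.as_matrix()[0,1],R.as_matrix()[1,1]))
turn=np.degrees((R.inv()*T).as_rotvec())
print("t",round(o["time"],2),"pos",o["tcp_pos"],"yaw",yaw.round(2),"| shift tool",R.inv().apply(d),"if turned first",T.inv().apply(d),"turn",turn.round(2),"F",o["contact_force"],"M",o["moment"],"w",round(o["width"],4),"gf",o["gripper_force"])
E
python3 go.py .5645 .213 .2 -7
```

```text
t 0.2 pos [ 0.1725 -0.6004  0.2219] yaw 16.03 | shift tool [-0.6013  0.6735  0.0227] if turned first [-0.2899  0.8551  0.0219] turn [ 0.07 -0.02 23.03] F [0.0096 0.4057 0.6613] M [-0.0293 -0.0085  0.0301] w 0.087 gf 0.0
```

Call:
send_rows(deltas=[-0.0376, 0.0421, 0.0014, 0, 0, 0, -1, -0.0376, 0.0421, 0.0014, 0, 0, 0, -1, -0.0376, 0.0421, 0.0014, 0, 0, 0, -1, -0.0376, 0.0421, 0.0014, 0, 0, 0, -1, -0.0376, 0.0421, 0.0014, 0, 0, 0, -1, -0.0376, 0.0421, 0.0014, 0, 0, 0, -1, -0.0376, 0.0421, 0.0014, 0, 0, 0, -1, -0.0376, 0.0421, 0.0014, 0, 0, 0, -1, -0.0376, 0.0421, 0.0014, 0, 0, 0, -1, -0.0376, 0.0421, 0.0014, 0, 0, 0, -1, -0.0376, 0.0421, 0.0014, 0, 0, 0, -1, -0.0376, 0.0421, 0.0014, 0, 0, 0, -1, -0.0376, 0.0421, 0.0014, 0, 0, 0, -1, -0.0376, 0.0421, 0.0014, 0, 0, 0, -1, -0.0376, 0.0421, 0.0014, 0, 0, 0, -1, -0.0376, 0.0421, 0.0014, 0, 0, 0, -1, 0, 0, 0, 0, 0, 7.7, -1, 0, 0, 0, 0, 0, 7.7, -1, 0, 0, 0, 0, 0, 7.7, -1, 0, 0, 0, 0, 0, 0, -1], force=30)

```text
time: 2.7
tcp_pos: [0.5647, 0.2129, 0.1999]
tcp_rot: [-0.0, 0.061, 0.998, -0.0]
contact_force: [-0.6, -0.3, -0.6]
width: 0.0871
gripper_force: 0.0
```

```bash
python3 go.py .5645 .213 .055 -7; python3 - <<'E'
from h import *
c=cam("wrist");save("pics/w1.png",c["frame"]);print(c["R"],c["t"],c["vfov"],c["k1"])
print(proj(c,[(.6269,.2046,.083),(.5017,.2198,.083)]))
E
```

```text
t 2.7 pos [0.5647 0.2129 0.1999] yaw -6.98 | shift tool [0.0001 0.0002 0.1449] if turned first [0.0002 0.0001 0.1449] turn [-0.02 -0.03  0.02] F [-0.621  -0.339  -0.5682] M [-0.0013  0.0225 -0.0243] w 0.0871 gf 0.0
[[ 1.21623935e-01  9.92576248e-01 -1.04355527e-04]
 [ 9.50033541e-01 -1.16380573e-01  2.89640868e-01]
 [ 2.87478501e-01 -3.53264034e-02 -9.57135391e-01]] [-0.2799247  -0.54013693  0.21585557] 60.92678731667034 0.009164087941953442
[[318.14223546 315.34478676]
 [317.8252902  144.59633092]]
```

View pics/w1.png

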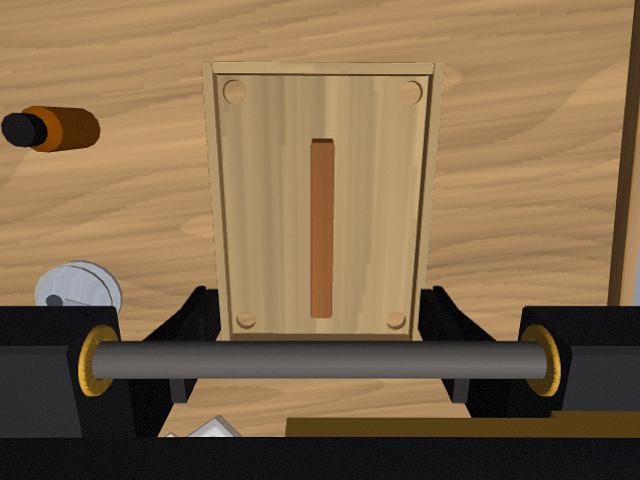

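The wrist picture shows the tier's bar at u≈322 (predicted 318), v 140–318, and the holes at (235,92), (411,93), (247,321), (396,320). I refine the tier pose from those.

```bash
python3 - <<'E'
from h import *
np.set_printoptions(precision=4,suppress=True)
c=cam("wrist")
obj=np.array([(-1,-1),(-1,1),(1,-1),(1,1)])*[.1,.07]
print(fit(obj,onz(c,[(235,92),(411,93),(247,321),(396,320)],.020)))
h=onz(c,[(321.5,318),(322.5,140)],.083);print(h,h.mean(0),np.degrees(np.arctan2(*(h[0]-h[1])[[1,0]])))
E
```

```text
(array([0.5654, 0.2155]), np.float64(-7.094553764279496), array([[-0.    ,  0.0007],
       [ 0.0002, -0.0004],
       [ 0.0007,  0.0003],
       [-0.0009, -0.0006]]))
[[0.6295 0.2069 0.083 ]
 [0.4992 0.2232 0.083 ]] [0.5643 0.215  0.083 ] -7.132809706902281
```

Call:
send_rows(deltas=[0, 0.0023, 0.02, 0, 0, 0, -1, 0, 0, 0.025, 0, 0, 0, -1, 0, 0, 0.025, 0, 0, 0, -1, 0, 0, 0.025, 0, 0, 0, -1, 0, 0, 0.02, 0, 0, 0, -1, 0, 0, 0.02, 0, 0, 0, -1, 0, 0, 0.01, 0, 0, 0, -1, 0, 0, 0, 0, 0, 0, 0.3, 0, 0, 0, 0, 0, 0, 1, 0, 0, 0, 0, 0, 0, 1, 0, 0, 0, 0, 0, 0, 1, 0, 0, 0, 0, 0, 0, 1, 0, 0, 0, 0, 0, 0, 1], force=40)

```text
time: 4.42
tcp_pos: [0.5651, 0.2151, 0.0552]
tcp_rot: [0.0, 0.062, 0.998, 0.0]
contact_force: [-0.5, 0.5, 0.4]
width: 0.035
gripper_force: 0.0
```

```bash
python3 go.py .5645 .213 .055 -7
```

```text
t 4.42 pos [0.5651 0.2151 0.0552] yaw -7.07 | shift tool [ 0.0003 -0.0022  0.0002] if turned first [ 0.0003 -0.0022  0.0002] turn [ 0.01  0.01 -0.07] F [-0.513   0.4644  0.3659] M [-0.0222 -0.0436  0.0017] w 0.035 gf 0.0
```

Call:
send_rows(deltas=[0, 0, 0, 0, 0, 0, 1, 0, 0, 0, 0, 0, 0, 1, 0, 0, 0, 0, 0, 0, 1, 0, 0, 0, 0, 0, 0, 1, 0, 0, -0.003, 0, 0, 0, 1, 0, 0, -0.007, 0, 0, 0, 1, 0, 0, -0.015, 0, 0, 0, 1, 0, 0, -0.02, 0, 0, 0, 1, 0, 0, -0.02, 0, 0, 0, 1, 0, 0, -0.025, 0, 0, 0, 1, 0, 0, -0.025, 0, 0, 0, 1, 0, 0, -0.02, 0, 0, 0, 1, 0, 0, -0.01, 0, 0, 0, 1, 0, 0, -0.005, 0, 0, 0, 1, 0, 0, 0, 0, 0, 0, 1])

```text
time: 6.3
tcp_pos: [0.5649, 0.2151, 0.2049]
tcp_rot: [-0.0, 0.062, 0.998, -0.0]
contact_force: [-0.5, 0.3, -3.3]
width: 0.0155
gripper_force: 40.0
```

```bash
python3 go.py .569 -.221 .205 7.2
```

```text
t 6.3 pos [0.5649 0.2151 0.2049] yaw -7.07 | shift tool [-0.0578 -0.4323 -0.    ] if turned first [ 0.0505 -0.4332 -0.0001] turn [ -0.01  -0.03 -14.27] F [-0.4763  0.3294 -3.3359] M [-0.037  -0.0219 -0.0127] w 0.0155 gf 39.99690726399422
```

Call:
send_rows(deltas=[-0.002, -0.015, 0, 0, 0, 0, 1, -0.0039, -0.029, 0, 0, 0, 0, 1, -0.0039, -0.029, 0, 0, 0, 0, 1, -0.0039, -0.029, 0, 0, 0, 0, 1, -0.0039, -0.029, 0, 0, 0, 0, 1, -0.0039, -0.029, 0, 0, 0, 0, 1, -0.0039, -0.029, 0, 0, 0, 0, 1, -0.0039, -0.029, 0, 0, 0, 0, 1, -0.0039, -0.029, 0, 0, 0, 0, 1, -0.0039, -0.029, 0, 0, 0, 0, 1, -0.0039, -0.029, 0, 0, 0, 0, 1, -0.0039, -0.029, 0, 0, 0, 0, 1, -0.0039, -0.029, 0, 0, 0, 0, 1, -0.0039, -0.029, 0, 0, 0, 0, 1, -0.0039, -0.029, 0, 0, 0, 0, 1, -0.0015, -0.0113, 0, 0, 0, 0, 1, 0, 0, 0, 0, 0, -4, 1, 0, 0, 0, 0, 0, -6.3, 1, 0, 0, 0, 0, 0, -4, 1, 0, 0, 0, 0, 0, 0, 1])

```text
time: 8.8
tcp_pos: [0.569, -0.2209, 0.2047]
tcp_rot: [-0.001, -0.063, 0.998, 0.0]
contact_force: [-0.4, 0.8, -3.7]
width: 0.0159
gripper_force: 40.0
```

```bash
python3 go.py .569 -.221 .205 7.2; python3 - <<'E'
from h import *
up=lambda im,x,y,w,h,k:cv2.resize(im[y:y+h,x:x+w],None,fx=k,fy=k,interpolation=cv2.INTER_CUBIC)
c=cam("wrist")["frame"];s=cam("scene")["frame"];save("pics/w2.png",c);save("pics/s2.png",s)
a=up(s,90,130,200,210,2); b=c[0:420,120:520]
save("pics/m3.png",np.hstack([a,b]))
E
```

```text
t 8.8 pos [ 0.569  -0.2209  0.2047] yaw 7.19 | shift tool [ 0.0001 -0.0001 -0.0003] if turned first [ 0.0001 -0.0001 -0.0003] turn [ 0.03 -0.06 -0.01] F [-0.3614  0.7524 -3.7357] M [-0.0652  0.0109 -0.0454] w 0.0159 gf 39.996756836771965
```

View pics/m3.png

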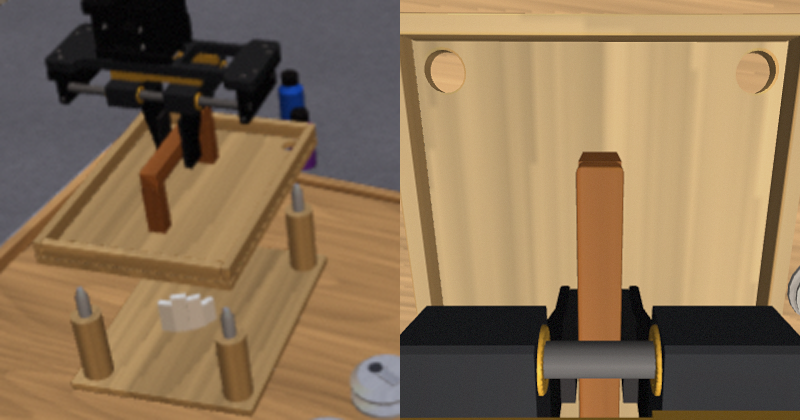

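The tray hangs level above the rack with the holes at wrist (165,72) and (476,72). I lower it to just above the pin tips and look through the holes.

Call:
send_rows(deltas=[0, 0, 0.008, 0, 0, 0, 1, 0, 0, 0.012, 0, 0, 0, 1, 0, 0, 0.01, 0, 0, 0, 1, 0, 0, 0.004, 0, 0, 0, 1, 0, 0, 0, 0, 0, 0, 1])

```text
time: 9.52
tcp_pos: [0.5694, -0.221, 0.1707]
tcp_rot: [-0.0, -0.063, 0.998, 0.0]
contact_force: [0.4, -0.6, -2.9]
width: 0.0156
gripper_force: 40.0
```

```bash
python3 go.py .569 -.221 .168 7.2; python3 - <<'E'
from h import *
np.set_printoptions(precision=4,suppress=True)
up=lambda im,x,y,w,h,k:cv2.resize(im[y:y+h,x:x+w],None,fx=k,fy=k,interpolation=cv2.INTER_CUBIC)
cc=cam("wrist");c=cc["frame"];s=cam("scene")["frame"];save("pics/w3.png",c);save("pics/s3.png",s)
print(onz(cc,[(165,72),(476,72)],.1715-.037), -np.array(cc["R"]).T@np.array(cc["t"]))
a=up(c,130,40,80,60,5);b=up(c,436,40,80,60,5);d=up(s,90,130,240,150,10/3)[:300]
save("pics/m4.png",np.vstack([np.hstack([a,b]),up(s,105,190,200,75,4)]))
E
```

```text
t 9.53 pos [ 0.5694 -0.221   0.1707] yaw 7.23 | shift tool [0.0004 0.0001 0.0027] if turned first [0.0004 0.0001 0.0027] turn [ 0.01 -0.05  0.03] F [ 0.4075 -0.5987 -2.8782] M [-0.0023  0.0174  0.0026] w 0.0156 gf 39.99701572582126
[[ 0.4789 -0.3026  0.1345]
 [ 0.4612 -0.1631  0.1345]] [ 0.49   -0.231   0.3338]
```

View pics/m4.png

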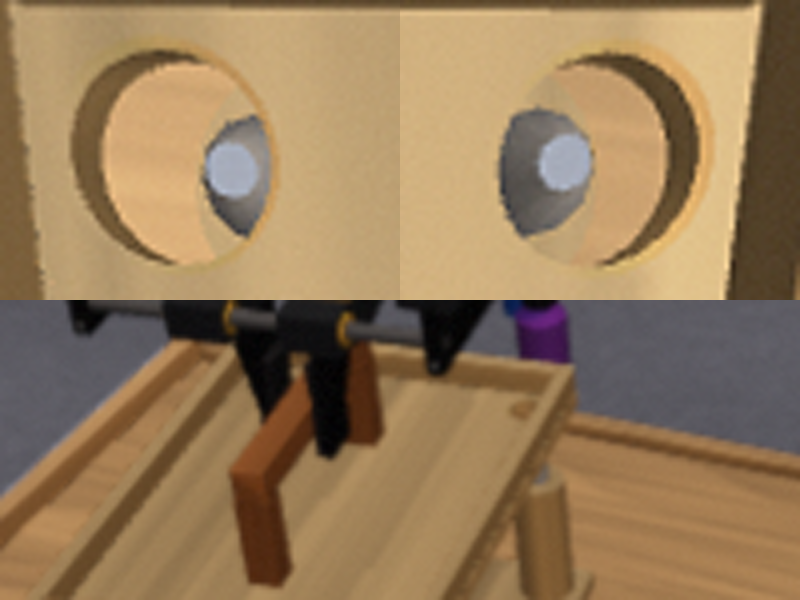

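Through the holes, the pin tips show at wrist (176.4,74) and (468.8,72.4), with hole centres at (164.8,70.6) and (477.2,70.6).

```bash
python3 - <<'E'
from h import *
np.set_printoptions(precision=4,suppress=True)
cc=cam("wrist")
for zo in (0,-.002):
  p=onz(cc,[(175.9,73.6),(468.4,72)],.122);h=onz(cc,[(164.4,70.2),(476.8,70.2)],.1357+zo)
  print(p,h,(p-h),(p-h).mean(0), np.linalg.norm(p[0]-p[1]),np.linalg.norm(h[0]-h[1]))
  a=lambda q:np.degrees(np.arctan2(q[0][0]-q[1][0],q[1][1]-q[0][1])); print(a(p),a(h))
  o=readout.get_obs();q=o["tcp_rot"];from scipy.spatial.transform import Rotation as Ro
  print(Ro.from_quat([q[1],q[2],q[3],q[0]]).inv().apply((p-h).mean(0)))
E
```

```text
[[ 0.4787 -0.3022  0.122 ]
 [ 0.4603 -0.1623  0.122 ]] [[ 0.4787 -0.3028  0.1357]
 [ 0.461  -0.1632  0.1357]] [[ 0.      0.0006 -0.0137]
 [-0.0007  0.0009 -0.0137]] [-0.0004  0.0007 -0.0137] 0.14108482221587082 0.14070334711303298
7.511559962659482 7.222806568755123
[0.0003 0.0008 0.0137]
[[ 0.4787 -0.3022  0.122 ]
 [ 0.4603 -0.1623  0.122 ]] [[ 0.4786 -0.3035  0.1337]
 [ 0.4607 -0.1625  0.1337]] [[ 0.0001  0.0013 -0.0117]
 [-0.0004  0.0002 -0.0117]] [-0.0001  0.0007 -0.0117] 0.14108482221587082 0.14211857399238326
7.511559962659482 7.222806568755141
[0.0001 0.0008 0.0117]
```

Call:
send_rows(deltas=[0.0002, 0.0008, 0, 0, 0, -0.2, 1, 0, 0, 0.003, 0, 0, 0, 1, 0, 0, 0.003, 0, 0, 0, 1, 0, 0, 0.003, 0, 0, 0, 1, 0, 0, 0.003, 0, 0, 0, 1, 0, 0, 0.003, 0, 0, 0, 1, 0, 0, 0, 0, 0, 0, 1])

```text
time: 10.55
tcp_pos: [0.569, -0.2202, 0.1557]
tcp_rot: [-0.0, -0.065, 0.998, 0.0]
contact_force: [1.0, 0.0, -3.3]
width: 0.0155
gripper_force: 40.0
```

```bash
python3 go.py .569 -.2202 .135 7.4
```

```text
t 10.55 pos [ 0.569  -0.2202  0.1557] yaw 7.43 | shift tool [0.     0.     0.0207] if turned first [0.     0.     0.0207] turn [ 0.01 -0.04  0.03] F [ 0.9875  0.0022 -3.2748] M [ 0.0959 -0.0035 -0.0164] w 0.0155 gf 39.9968546256423
```

Call:
send_rows(deltas=[0, 0, 0.003, 0, 0, 0, 1, 0, 0, 0.003, 0, 0, 0, 1, 0, 0, 0.003, 0, 0, 0, 1, 0, 0, 0.003, 0, 0, 0, 1, 0, 0, 0.003, 0, 0, 0, 1, 0, 0, 0.002, 0, 0, 0, 1, 0, 0, 0.001, 0, 0, 0, 1, 0, 0, 0, 0, 0, 0, 1])

```text
time: 11.55
tcp_pos: [0.5693, -0.2202, 0.1381]
tcp_rot: [-0.0, -0.065, 0.998, -0.0]
contact_force: [0.3, -0.5, -2.9]
width: 0.0156
gripper_force: 40.0
```

```bash
python3 go.py .569 -.2202 .135 7.4
```

```text
t 11.55 pos [ 0.5693 -0.2202  0.1381] yaw 7.43 | shift tool [0.0003 0.0001 0.0031] if turned first [0.0003 0.0001 0.0031] turn [-0.   -0.    0.03] F [ 0.317  -0.5201 -2.899 ] M [-0.0511 -0.0614 -0.0065] w 0.0156 gf 39.99692637473345
```

Call:
send_rows(deltas=[0, 0, 0.001, 0, 0, 0, 1, 0, 0, 0.001, 0, 0, 0, 1, 0, 0, 0.0007, 0, 0, 0, 1, 0, 0, 0.0005, 0, 0, 0, 1, 0, 0, 0, 0, 0, 0, 1])

```text
time: 12.18
tcp_pos: [0.5692, -0.2202, 0.1351]
tcp_rot: [0.0, -0.065, 0.998, -0.0]
contact_force: [-0.7, 0.7, -1.7]
width: 0.0155
gripper_force: 40.0
```

```bash
python3 go.py .569 -.2202 .135 7.4
```

```text
t 12.18 pos [ 0.5692 -0.2202  0.1351] yaw 7.43 | shift tool [0.0002 0.0001 0.0001] if turned first [0.0002 0.0001 0.0001] turn [-0.    0.    0.03] F [-0.7337  0.6587 -1.7268] M [0.1169 0.131  0.0118] w 0.0155 gf 39.99718375504017
```

Call:
send_rows(deltas=[0, 0, 0.0005, 0, 0, 0, 1, 0, 0, 0.0005, 0, 0, 0, 1, 0, 0, 0, 0, 0, 0, 1])

```text
time: 12.55
tcp_pos: [0.5692, -0.2202, 0.1351]
tcp_rot: [0.0, -0.065, 0.998, -0.0]
contact_force: [-3.4, 3.1, 5.4]
width: 0.0153
gripper_force: 40.0
```

```bash
python3 go.py .569 -.2202 .135 7.4
```

```text
t 12.55 pos [ 0.5692 -0.2202  0.1351] yaw 7.45 | shift tool [0.0002 0.0001 0.0001] if turned first [0.0002 0.0001 0.0001] turn [-0.03  0.03  0.05] F [-3.4216  3.1271  5.4271] M [ 0.7047  0.9932 -0.0407] w 0.0153 gf 39.996895138174295
```

Call:
send_rows(deltas=[0, 0, -0.0007, 0, 0, 0, 1, 0, 0, 0, 0, 0, 0, 0.6, 0, 0, 0, 0, 0, 0, 0, 0, 0, 0, 0, 0, 0, -0.2, 0, 0, 0, 0, 0, 0, -0.2, 0, 0, 0, 0, 0, 0, -0.2, 0, 0, -0.01, 0, 0, 0, -0.2, 0, 0, -0.03, 0, 0, 0, -0.2, 0, 0, -0.03, 0, 0, 0, -0.2, 0, 0, -0.03, 0, 0, 0, -0.2, 0, 0, 0, 0, 0, 0, -0.2])

```text
time: 13.92
tcp_pos: [0.5709, -0.2207, 0.2386]
tcp_rot: [0.004, -0.065, 0.998, -0.001]
contact_force: [0.2, -0.1, 0.5]
width: 0.0525
gripper_force: 0.0
```

```bash
python3 go.py .4665 .0245 .23 0; python3 - <<'E'
from h import *
np.set_printoptions(precision=4,suppress=True)
up=lambda im,x,y,w,h,k:cv2.resize(im[y:y+h,x:x+w],None,fx=k,fy=k,interpolation=cv2.INTER_CUBIC)
w=cam("wrist");s=cam("scene");save("pics/w5.png",w["frame"]);save("pics/s5.png",s["frame"])
save("pics/m5.png",np.hstack([up(s["frame"],100,160,200,200,2),w["frame"][0:400,120:520]]))
E
```

```text
t 13.93 pos [ 0.5709 -0.2207  0.2386] yaw 7.45 | shift tool [0.0717 0.2567 0.0074] if turned first [0.1044 0.2452 0.0086] turn [-0.12  0.41  7.45] F [ 0.2321 -0.0581  0.5042] M [ 0.0186 -0.0359 -0.016 ] w 0.0525 gf 0.0
```

View pics/m5.png

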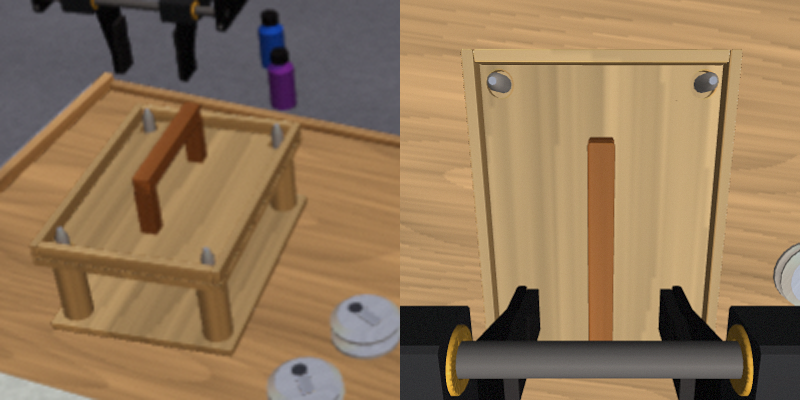

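All four pins are through their holes (scene and wrist) and the tray sits level on the shoulders. Next is the vial: I check joint 6 for the quarter turn, so the fingers close along the tray's x.

```bash
python3 go.py .4665 .0245 .2 -82.6;python3 go.py .4665 .0245 .2 97.4; python3 -c "
from plant import readout;print(readout.get_obs()['qpos'])"
```

```text
t 14.03 pos [ 0.5691 -0.2201  0.2349] yaw 7.42 | shift tool [0.0702 0.2558 0.035 ] if turned first [ 0.2557 -0.0702  0.0349] turn [ 0.05  0.02 90.02] F [-0.3763 -0.2759 -1.1213] M [-0.0177 -0.0048 -0.0537] w 0.0522 gf 0.0
t 14.03 pos [ 0.5691 -0.2201  0.2349] yaw 7.42 | shift tool [0.0702 0.2558 0.035 ] if turned first [-0.2557  0.0702  0.0349] turn [ -0.02   0.05 -89.98] F [-0.3763 -0.2759 -1.1213] M [-0.0177 -0.0048 -0.0537] w 0.0522 gf 0.0
[-1.04248351e-01  3.51198928e-01 -1.12589072e-02 -5.18098665e-04
 -1.20772826e+00 -1.33682782e+00]
```

Call:
send_rows(deltas=[0.0088, 0.032, 0, 0, 0, 0, -1, 0.0088, 0.032, 0, 0, 0, 0, -1, 0.0088, 0.032, 0, 0, 0, 0, -1, 0.0088, 0.032, 0, 0, 0, 0, -1, 0.0088, 0.032, 0.0088, 0, 0, 0, -1, 0.0088, 0.032, 0.0088, 0, 0, 0, -1, 0.0088, 0.032, 0.0088, 0, 0, 0, -1, 0.0088, 0.032, 0.0088, 0, 0, 0, -1, 0, 0, 0, 0, 0, -10, -1, 0, 0, 0, 0, 0, -10, -1, 0, 0, 0, 0, 0, -10, -1, 0, 0, 0, 0, 0, -10, -1, 0, 0, 0, 0, 0, -10, -1, 0, 0, 0, 0, 0, -10, -1, 0, 0, 0, 0, 0, -10, -1, 0, 0, 0, 0, 0, -10, -1, 0, 0, 0, 0, 0, -10, -1, 0, 0, 0, 0, 0, 0, -1], force=12)

```text
time: 16.27
tcp_pos: [0.4656, 0.0243, 0.1985]
tcp_rot: [0.001, 0.751, -0.661, -0.001]
contact_force: [-0.1, 0.7, -0.2]
width: 0.0871
gripper_force: 0.0
```

```bash
python3 - <<'E'
from h import *
np.set_printoptions(precision=4,suppress=True)
w=cam("wrist");f=w["frame"];save("pics/w6.png",f)
hsv=cv2.cvtColor(f,cv2.COLOR_RGB2HSV)
m=((hsv[...,0]<14)&(hsv[...,1]>190)&(hsv[...,2]>40)).astype(np.uint8)
n,l,st,ce=cv2.connectedComponentsWithStats(m)
for i in range(1,n):
    if st[i,4]>150: print("brown",st[i],ce[i])
d=(f.max(2)<45).astype(np.uint8);n,l,st,ce=cv2.connectedComponentsWithStats(d)
for i in range(1,n):
    if st[i,4]>150: print("dark",st[i],ce[i],onz(w,[ce[i]],.086))
print(proj(w,[(.4665,.0245,.086),(.4665,.0245,.012),(.4665,.0245,.064)]))
E
python3 go.py .4665 .0245 .023 97.4
```

```text
dark [299 222  30  32 706] [313.6147 237.2748] [[0.4688 0.025  0.086 ]]
dark [    0   286   640   194 53006] [313.2226 407.1352] [[0.4516 0.1659 0.086 ]]
dark [183 379  14  23 168] [188.5536 386.4702] [[0.5514 0.159  0.086 ]]
dark [442 379  14  23 170] [449.4118 386.5706] [[0.3474 0.1331 0.086 ]]
[[316.9305 236.9382]
 [317.2325 213.5468]
 [317.0348 228.8601]]
t 16.32 pos [0.4658 0.0243 0.1987] yaw 97.25 | shift tool [-0.0001 -0.0011  0.1757] if turned first [-0.0001 -0.0007  0.1757] turn [ 0.1  -0.01 -0.15] F [-0.7422  0.5073 -1.1254] M [ 0.0255  0.1113 -0.0205] w 0.0869 gf 0.0
```

View pics/w6.png

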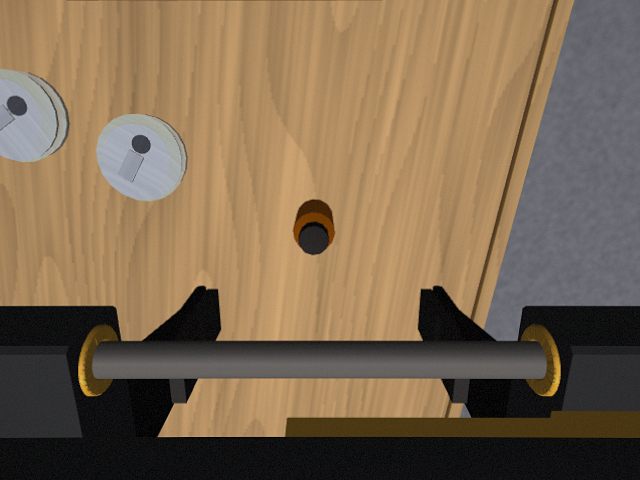

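The brown vial is at wrist (314,237) for the cap, world (0.469,0.025), so it is about 3.5 mm off the finger centre line. I correct, descend and close in steps.

Call:
send_rows(deltas=[-0.0005, -0.0035, 0.01, 0, 0, 0, -1, 0, 0, 0.025, 0, 0, 0, -1, 0, 0, 0.025, 0, 0, 0, -1, 0, 0, 0.025, 0, 0, 0, -1, 0, 0, 0.025, 0, 0, 0, -1, 0, 0, 0.025, 0, 0, 0, -1, 0, 0, 0.02, 0, 0, 0, -1, 0, 0, 0.015, 0, 0, 0, -1, 0, 0, 0.006, 0, 0, 0, -1, 0, 0, 0, 0, 0, 0, -0.2, 0, 0, 0, 0, 0, 0, 0, 0, 0, 0, 0, 0, 0, 0.1, 0, 0, 0, 0, 0, 0, 0.15, 0, 0, 0, 0, 0, 0, 0.2, 0, 0, 0, 0, 0, 0, 0.25, 0, 0, 0, 0, 0, 0, 0.3, 0, 0, 0, 0, 0, 0, 0.4, 0, 0, 0, 0, 0, 0, 0.5, 0, 0, 0, 0, 0, 0, 0.5], force=12)

```text
time: 18.7
tcp_pos: [0.4696, 0.0254, 0.0234]
tcp_rot: [0.0, 0.751, -0.66, -0.0]
contact_force: [-0.5, -0.0, 1.1]
width: 0.0318
gripper_force: 12.0
```

```bash
python3 go.py .4665 .0245 .023 97.4
```

```text
t 18.7 pos [0.4696 0.0254 0.0234] yaw 97.43 | shift tool [0.0005 0.0032 0.0005] if turned first [0.0005 0.0032 0.0004] turn [ 0.01 -0.    0.03] F [-0.4719 -0.0089  1.134 ] M [ 0.0728  0.3392 -0.0671] w 0.0318 gf 12.000064094099798
```

Call:
send_rows(deltas=[0, 0, -0.005, 0, 0, 0, 0.5, 0, 0, -0.015, 0, 0, 0, 0.5, 0, 0, -0.03, 0, 0, 0, 0.5, 0, 0, -0.03, 0, 0, 0, 0.5, 0, 0, -0.03, 0, 0, 0, 0.5, 0, 0, -0.03, 0, 0, 0, 0.5, 0, 0, -0.025, 0, 0, 0, 0.5, 0, 0, -0.01, 0, 0, 0, 0.5, 0, 0, 0, 0, 0, 0, 0.5])

```text
time: 19.82
tcp_pos: [0.4697, 0.0255, 0.1986]
tcp_rot: [-0.0, 0.751, -0.66, 0.0]
contact_force: [-0.5, -0.2, -1.2]
width: 0.0314
gripper_force: 12.0
```

```bash
python3 go.py .5634 -.1756 .2 97.4
```

```text
t 19.82 pos [0.4697 0.0255 0.1986] yaw 97.42 | shift tool [ 0.2116 -0.0669 -0.0015] if turned first [ 0.2115 -0.067  -0.0014] turn [-0.04  0.03  0.02] F [-0.4846 -0.186  -1.203 ] M [ 0.0631  0.0418 -0.0125] w 0.0314 gf 11.999945570660202
```

Call:
send_rows(deltas=[0.01, -0.0032, 0, 0, 0, 0, 0.5, 0.02, -0.0063, 0, 0, 0, 0, 0.5, 0.025, -0.0079, 0, 0, 0, 0, 0.5, 0.025, -0.0079, 0, 0, 0, 0, 0.5, 0.025, -0.0079, 0, 0, 0, 0, 0.5, 0.025, -0.0079, 0, 0, 0, 0, 0.5, 0.025, -0.0079, 0, 0, 0, 0, 0.5, 0.025, -0.0079, 0, 0, 0, 0, 0.5, 0.02, -0.0063, 0, 0, 0, 0, 0.5, 0.0116, -0.0037, 0, 0, 0, 0, 0.5, 0, 0, 0, 0, 0, 0, 0.5, 0, 0, 0.01, 0, 0, 0, 0.5, 0, 0, 0.02, 0, 0, 0, 0.5, 0, 0, 0.02, 0, 0, 0, 0.5, 0, 0, 0.015, 0, 0, 0, 0.5, 0, 0, 0.01, 0, 0, 0, 0.5, 0, 0, 0.005, 0, 0, 0, 0.5, 0, 0, 0.002, 0, 0, 0, 0.5, 0, 0, 0, 0, 0, 0, 0.5])

```text
time: 22.2
tcp_pos: [0.5637, -0.1758, 0.1168]
tcp_rot: [-0.0, 0.751, -0.66, 0.0]
contact_force: [-1.0, -0.5, -0.7]
width: 0.0313
gripper_force: 12.0
```

```bash
python3 go.py .5634 -.1756 .1114 97.4
```

```text
t 22.2 pos [ 0.5637 -0.1758  0.1168] yaw 97.43 | shift tool [-0.0002  0.0003  0.0054] if turned first [-0.0002  0.0003  0.0054] turn [-0.04 -0.01  0.03] F [-0.9971 -0.5213 -0.7489] M [0.0402 0.1315 0.0533] w 0.0313 gf 12.00003232292147
```

Call:
send_rows(deltas=[0, 0, 0.0015, 0, 0, 0, 0.5, 0, 0, 0.0015, 0, 0, 0, 0.5, 0, 0, 0.001, 0, 0, 0, 0.5, 0, 0, 0.0007, 0, 0, 0, 0.5, 0, 0, 0.0005, 0, 0, 0, 0.5, 0, 0, 0, 0, 0, 0, 0.5])

```text
time: 22.95
tcp_pos: [0.5634, -0.1757, 0.1115]
tcp_rot: [0.0, 0.751, -0.66, 0.0]
contact_force: [-1.9, 0.1, -0.2]
width: 0.0316
gripper_force: 12.0
```

```bash
python3 go.py .5634 -.1756 .1114 97.4
```

```text
t 22.95 pos [ 0.5634 -0.1757  0.1115] yaw 97.44 | shift tool [-0.0001  0.      0.0001] if turned first [-0.0001  0.      0.0001] turn [-0.   -0.01  0.04] F [-1.9349  0.1024 -0.2427] M [ 0.1366  0.2821 -0.0147] w 0.0316 gf 12.000119328386063
```

Call:
send_rows(deltas=[0, 0, 0.0004, 0, 0, 0, 0.5, 0, 0, 0, 0, 0, 0, 0.5])

```text
time: 23.2
tcp_pos: [0.5634, -0.1757, 0.1114]
tcp_rot: [-0.0, 0.751, -0.66, 0.0]
contact_force: [-2.5, 0.7, 5.3]
width: 0.0315
gripper_force: 12.0
```

```bash
python3 go.py .5634 -.1756 .1114 97.4
```

```text
t 23.2 pos [ 0.5634 -0.1757  0.1114] yaw 97.44 | shift tool [-0.0001  0.      0.    ] if turned first [-0.0001  0.      0.    ] turn [-0.01 -0.01  0.04] F [-2.4549  0.727   5.253 ] M [0.3827 0.7522 0.0201] w 0.0315 gf 12.000400960769184
```

Touching down. I back off slightly, open in steps, rise clear, and look.

Call:
send_rows(deltas=[0, 0, -0.0003, 0, 0, 0, 0.5, 0, 0, 0, 0, 0, 0, 0.24, 0, 0, 0, 0, 0, 0, 0.2, 0, 0, 0, 0, 0, 0, 0.1, 0, 0, 0, 0, 0, 0, -0.1, 0, 0, 0, 0, 0, 0, -0.4, 0, 0, 0, 0, 0, 0, -0.4, 0, 0, 0, 0, 0, 0, -0.4, 0, 0, -0.005, 0, 0, 0, -0.4, 0, 0, -0.02, 0, 0, 0, -0.4, 0, 0, -0.03, 0, 0, 0, -0.4, 0, 0, -0.04, 0, 0, 0, -0.4, 0, 0, -0.04, 0, 0, 0, -0.4, 0, 0, -0.04, 0, 0, 0, -0.4, 0, 0, 0, 0, 0, 0, -0.4])

```text
time: 25.08
tcp_pos: [0.5651, -0.1762, 0.2909]
tcp_rot: [-0.002, 0.752, -0.66, 0.004]
contact_force: [-0.5, 0.4, 0.3]
width: 0.0608
gripper_force: 0.0
```

```bash
python3 go.py .5634 -.1756 .1114 97.4; python3 - <<'E'
from h import *
s=cam("scene")["frame"]
save("pics/s7.png",cv2.resize(s[140:400,60:400],None,fx=2,fy=2,interpolation=cv2.INTER_CUBIC))
E
```

```text
t 25.07 pos [ 0.5651 -0.1762  0.2909] yaw 97.45 | shift tool [-0.0012  0.0032  0.1795] if turned first [-0.0008  0.0017  0.1795] turn [-0.5  -0.15  0.05] F [-0.4709  0.4433  0.2653] M [ 0.0162  0.1393 -0.0088] w 0.0608 gf 0.0
```

View pics/s7.png

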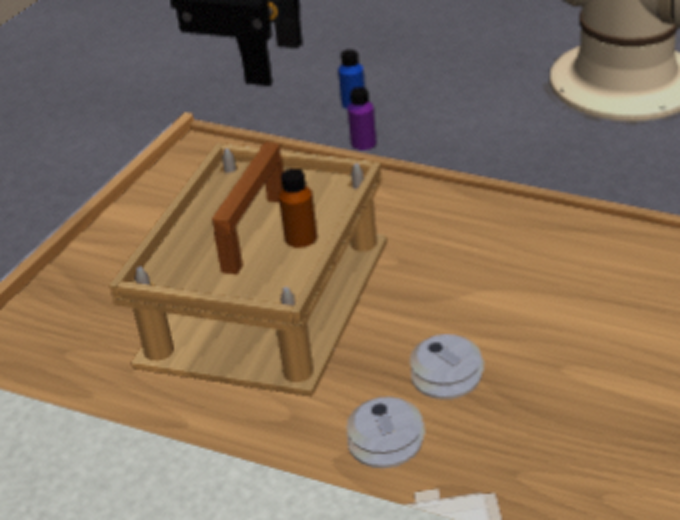

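The picture shows the vial upright on the tray floor at (298,215). The tray is seated on all four posts, the cans are undisturbed and the gripper is clear.

```bash
python3 -c "
from plant import workorder;print(workorder.close_job())"
```

```text
the job is handed in; nothing more can be done
None
```

The tier tray is seated level on all four posts, the brown vial stands upright on its floor, the cans and shard were not touched, and the job was handed in at about 25 s; no verdict came back.

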